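# Fit heat sinks and fan to the repaired boards

### The arm

A 6-joint arm with a two-finger parallel gripper is mounted at the origin on the work surface. World frame = base frame: x ahead of the robot, y to its left, z up, the work surface at z = 0. Lengths are in m, angles in rad, forces in N, time in s.
With the tool pointing down it reaches from about 0.3 to 0.775 m from the base axis. Payload 14.6 kg.
Tool frame: the origin (TCP) lies between the finger pads; the fingertips stand ctrl.tip_extent ahead of it and the grasp point (between the pads) lies 3 mm ahead of it (ctrl.tip_extent is the distance from the TCP to the fingertips, in m); z points along the fingers, y is the line along which they close (so a half turn about z gives the same grasp; the last joint's range is limited). The gripper opens to 94 mm and grips with 3 to 60 N. Pads are 16 mm wide; open, the fingers measure 119 mm over their backs; the gripper's body (75 mm by 177 mm) begins 78 mm behind the grasp point.
Start: joints at [1.213, 0.3, 1.521, -0, 1.321, -0.067], TCP at [0.158, 0.527, 0.227] pointing down, gripper open.
Joint ranges: [-3.03, 3.03], [-0.79, 2.21], [0.23, 2.52], [-1.04, 4.18], [0, 3.07], [-2.55, 2.55]. Speed limits (rad/s): [2.22, 2.22, 2.57, 3.14, 3.14, 3.14].

### API

Orientations are given as [roll, pitch, yaw] about the fixed x, y, z axes, in that order (R = Rz(yaw) Ry(pitch) Rx(roll)).
In Python, from station import ctrl, eyes gives the robot as it stands. The module is installed in compiled form; this text tells all that it offers.
- The arm moves only by the shell command python3 -m crank 'ROWS' [OPENING] [FORCE]. ROWS is a JSON list of rows, 1 to 10 of them, each of 6 numbers: dx, dy, dz in m, then a rotation vector rx, ry, rz in rad; each row shifts and turns the commanded pose from where the row before left it, along the tool's axes as they then stand; what a row does not reach is not made up. A row lasts 1/10 s, in which the tool goes at most 0.05 m and 0.15 rad, less where a joint would pass 70% of its speed; a pose out of reach is approached as far as the arm can. OPENING is the finger opening in m, set as the command begins (- or left out keeps the last). The fingers move at their own pace and stop on an object; FORCE is the grip in N (left out, the last holds). Time passes only in rows, so rows that do not move let the fingers close. It prints the time, the measured TCP pose, the force, the opening and the grip force at its end.
- ctrl.get_obs(): the state, without advancing time (a new reading comes with each control period).
- eyes.camera(name): name is "scene" or "top"; returns a dict with "pixels" (384x512x3 uint8, blue, green, red), "fx", "fy", "cx", "cy" (pixels), "extrinsics" (4x4, takes a point from camera to world coordinates). Camera axes: x right, y up, looking along -z (the intrinsics and any distortion apply to the point x, -y, -z); pixel columns grow to the right and rows downward; lengths in m; the calibration is good to about 2 mm. A picture is of the moment at which its call begins. There is no depth.
- ctrl.hand_in(): hands the job in; it is judged then, once.
The state is a dict: "time_s": time; "qpos": joint angles; "joint_vel": joint speeds; "tau": joint torques, N m; "ee_pos": TCP position; "eef_rot": TCP orientation; "force": force on the tool from outside, world axes, zero at the start; "moment": the same for the moment, N m; "grip_width": finger opening in m; "grip_force": force on a finger pad.
Only numpy, scipy, OpenCV 4.12 (cv2) and the standard library are available. Lean on these libraries where they do the work, as an engineer would, in place of code of your own. Each camera call takes 0.05 s, during which the arm holds its last target. There are 200 camera calls.

### The job

Put each of the three heat sinks flat, fins up, on the circuit board whose metal chip lid has the same outline, centred on the lid and lined up with it, and put the fan, lying the right way up, centred and square, on top of the square heat sink. Set everything down gently, without dropping anything, since bare chips crack easily, and leave the tip stand, the brass-wool cleaner and the screwdriver where they are.

Things in the scene. Friction and masses are not known exactly. Their poses are not given: they have to be found in the camera images.
- sink_square: A black finned heat sink, 50 x 50 mm square, 20 mm tall, standing loose on the bench with its fins up; 30 to 85 g. Origin: centre of its underside; z up. x runs along the fins; all four sides are flat and can be gripped anywhere over the full height.
- sink_long: A black finned heat sink, 70 mm long and 28 mm wide, 20 mm tall, standing loose on the bench with its fins up; 30 to 85 g. Origin: centre of its underside; z up. x runs along the fins and the 70 mm length, y across the 28 mm width; the sides are flat and can be gripped over the full height.
- sink_round: A black finned heat sink, round, 40 mm in diameter with radial fins, 20 mm tall, standing loose on the bench with its fins up; 30 to 85 g. Origin: centre of its underside; z up. It is a plain cylinder to the gripper.
- fan: A cooling fan in a square black frame, with white blades, 50 x 50 mm and 15 mm thick, lying flat and loose on the bench, the right way up; 25 to 50 g. Origin: centre of its underside; z up, x and y along its sides. Its sides are flat and can be gripped; its flat underside rests on the heat sink's fins.
- board_square: A green 80 x 80 mm circuit board on a grey block fixed to the bench, in its centre one flat bare metal chip lid, 50 x 50 mm square. Board top 20 mm, lid top 23 mm above the bench; other parts on it are lower than the lid. Origin: centre of the block's underside, at bench height, straight below the lid's centre; z up. x and y run along the sides of the lid and of the board.
- board_long: A green 80 x 80 mm circuit board on a grey block fixed to the bench, in its centre one flat bare metal chip lid, a rectangle of 70 x 28 mm. Board top 20 mm, lid top 23 mm above the bench; other parts on it are lower than the lid. Origin: centre of the block's underside, at bench height, straight below the lid's centre; z up. x runs along the lid's 70 mm length, y across its 28 mm width.
- board_round: A green 80 x 80 mm circuit board on a grey block fixed to the bench, in its centre one flat bare metal chip lid, round, 40 mm in diameter. Board top 20 mm, lid top 23 mm above the bench; other parts on it are lower than the lid. Origin: centre of the block's underside, at bench height, straight below the lid's centre; z up. x and y run along the sides of the board.
- tip_stand: Bystander, loose: a blue cylinder 64 mm in diameter and 60 mm tall with four soldering tips standing in it up to 125 mm above the bench. Origin: centre of its underside.
- wool_cleaner: Bystander, loose: a brass dome of brass wool on a blue round foot, 80 mm in diameter and 62 mm tall. Origin: centre of its underside.
- screwdriver: Bystander, loose: a blue-handled screwdriver lying on the bench, 175 mm long and 22 mm thick. Origin: on the bench below the front end of the handle; x points along it to the blade.
Not all that is in view belongs to the job. Leave any pink look-alike of the board_square alone.

How it is judged:
At the end, for the whole second after the job is handed in: Each sink level (0.1 rad) and resting (3 mm) on the lid of its outline, centred within 10 mm, square and long ones lined up within 12 degrees (quarter turns of the square, half turns of the long count the same); the fan likewise on the square sink; all at rest (20 mm/s) (horizontal distance between sink_square and board_square below 0.01 m and z of sink_square in the frame of board_square between 0.02 and 0.026 m and angle between each of sink_square, sink_long, sink_round, fan's own z axis and vertical below 0.1 rad and linear speed of each of sink_square, sink_long, sink_round, fan below 0.02 m/s and (angle between the x axis of sink_square and the x axis of board_square, either way round below 0.21 rad or angle between the y axis of sink_square and the x axis of board_square, either way round below 0.21 rad) and horizontal distance between sink_long and board_long below 0.01 m and z of sink_long in the frame of board_long between 0.02 and 0.026 m and angle between the x axis of sink_long and the x axis of board_long, either way round below 0.21 rad and horizontal distance between sink_round and board_round below 0.01 m and z of sink_round in the frame of board_round between 0.02 and 0.026 m and horizontal distance between fan and sink_square below 0.01 m and z of fan in the frame of sink_square between 0.017 and 0.023 m and (angle between the x axis of fan and the x axis of sink_square, either way round below 0.21 rad or angle between the y axis of fan and the x axis of sink_square, either way round below 0.21 rad)); the robot touches nothing.
It fails at once if the stand of soldering tips was moved more than 25 mm or tipped (distance of tip_stand from where it was at the start of the episode above 0.025 m or angle between tip_stand's own z axis and vertical above 0.4 rad).
It fails at once if the brass-wool cleaner was moved more than 25 mm or tipped (distance of wool_cleaner from where it was at the start of the episode above 0.025 m or angle between wool_cleaner's own z axis and vertical above 0.4 rad).
It fails at once if the screwdriver was moved more than 25 mm or tipped (distance of screwdriver from where it was at the start of the episode above 0.025 m or angle between screwdriver's own z axis and vertical above 0.4 rad).
It fails at once if a heat sink or the fan was dropped: it fell free of the fingers faster than 0.6 m/s, as from 2 cm or more ((linear speed of sink_square above 0.6 m/s and contact force between the fingers and sink_square below 0.05 N) or (linear speed of sink_long above 0.6 m/s and contact force between the fingers and sink_long below 0.05 N) or (linear speed of sink_round above 0.6 m/s and contact force between the fingers and sink_round below 0.05 N) or (linear speed of fan above 0.6 m/s and contact force between the fingers and fan below 0.05 N)).
It also fails if it takes over 96 s, if anything falls off the work surface, if the arm or the gripper's body presses on something with over 40 N, if the wrist force passes 120 N, or if a joint passes its speed limit or range.

## Working session

There is one attempt and no reset: what is moved stays moved. The work goes in short steps, Python scripts to look and compute and a shell command to move; the robot and the scene stay as the last step left them, time stands still between calls to the robot, and variables do not carry over. Pictures are saved under pics/ and viewed, at most 14 in all, crops included, and the job is handed in when it is done.

```bash
mkdir -p pics; python3 - <<'E'
from station import ctrl, eyes
import cv2,numpy as np
for n in ("top","scene"):
    c=eyes.camera(n); cv2.imwrite(f"pics/{n}0.png",c["pixels"])
    print(n,c["fx"],c["fy"],c["cx"],c["cy"],[k for k in c]); print(np.round(c["extrinsics"],4))
print(ctrl.get_obs(),ctrl.tip_extent)
E
```

```text
top 354.9091228095135 354.9091228095135 257.1190336521213 192.54954669151041 ['pixels', 'fx', 'fy', 'cx', 'cy', 'extrinsics']
[[ 2.180e-02  9.940e-01 -1.069e-01  4.019e-01]
 [-9.998e-01  2.190e-02  3.000e-04 -2.800e-03]
 [ 2.600e-03  1.069e-01  9.943e-01  1.031e+00]
 [ 0.000e+00  0.000e+00  0.000e+00  1.000e+00]]
scene 427.0869534170863 427.0869534170863 259.039237921365 187.0372613742527 ['pixels', 'fx', 'fy', 'cx', 'cy', 'extrinsics']
[[-1.9390e-01 -7.4320e-01  6.4040e-01  1.3516e+00]
 [ 9.8100e-01 -1.4710e-01  1.2630e-01  1.8060e-01]
 [ 3.0000e-04  6.5270e-01  7.5760e-01  1.0573e+00]
 [ 0.0000e+00  0.0000e+00  0.0000e+00  1.0000e+00]]
{'time_s': 0.1, 'qpos': array([ 1.21340570e+00,  3.00395401e-01,  1.52150335e+00,  1.31160567e-05,
        1.32067904e+00, -6.65809921e-02]), 'joint_vel': array([ 0.000365  , -0.00297553, -0.00101169,  0.00054754,  0.00322218,
       -0.00073409]), 'tau': array([ 1.45007711e-03, -5.32644331e+01, -3.53281546e+01,  7.10526528e-02,
        2.35679455e-02, -6.52608173e-05]), 'ee_pos': array([0.1576194 , 0.52672026, 0.22696072]), 'eef_rot': array([-3.14061055e+00, -7.82190456e-05,  2.85077973e+00]), 'force': array([-0.4618825 , -0.53997879,  0.49083229]), 'moment': array([ 0.02502767, -0.02569615, -0.02940411]), 'grip_force': 0.0, 'grip_width': 0.0941886854200309} 0.022
```

View pics/top0.png

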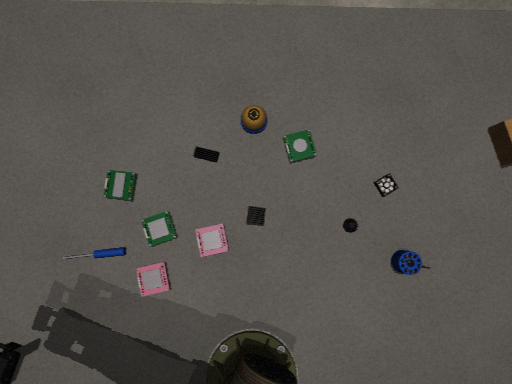

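View pics/scene0.png

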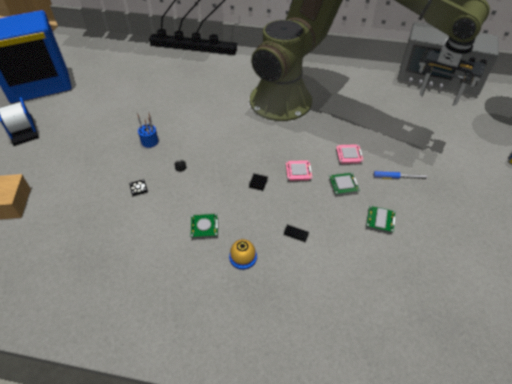

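The top view shows the boards: long at (120,185), square at (159,229), round at (299,146). The sinks are long at (206,154), square at (256,215) and round at (350,225), and the fan is at (386,185). The bystanders are the wool (254,118), the stand (406,262) and the screwdriver (95,254). The pink look-alikes are at (211,240) and (152,279).

```bash
cat > h.py <<'E'
from station import ctrl, eyes
import cv2,numpy as np
def ray(c,uv,z):
    E=np.array(c["extrinsics"]); uv=np.atleast_2d(uv).astype(float)
    d=np.c_[(uv[:,0]-c["cx"])/c["fx"],-(uv[:,1]-c["cy"])/c["fy"],-np.ones(len(uv))]@E[:3,:3].T
    o=E[:3,3]; return o+d*((z-o[2])/d[:,2])[:,None]
def blob(c,box,kind,z,S=6):
    """largest blob of a kind in a box (u,v,halfsize): world centre, rect sizes mm, yaw of long side deg"""
    u,v,h=box; x0,y0=u-h,v-h
    p=cv2.resize(c["pixels"][y0:v+h,x0:u+h],None,fx=S,fy=S,interpolation=cv2.INTER_CUBIC).astype(int)
    b,g,r=p[...,0],p[...,1],p[...,2]; m={"dark":p.max(2)<50,"green":(g>r+25)&(g>b+15),
      "lid":(p.min(2)>115)&(p.max(2)-p.min(2)<40),"pale":p.min(2)>115}[kind].astype(np.uint8)
    m=cv2.morphologyEx(m,cv2.MORPH_CLOSE,np.ones((2*S+1,)*2,np.uint8))
    cs=cv2.findContours(m,cv2.RETR_EXTERNAL,cv2.CHAIN_APPROX_NONE)[0]
    k=max(cs,key=cv2.contourArea); q=(k[:,0]+.5)/S-.5+[x0,y0]
    w=ray(c,q,z)[:,:2]*1000; wf=w.astype(np.float32).reshape(-1,1,2)
    M=cv2.moments(wf); cen=[M["m10"]/M["m00"],M["m01"]/M["m00"]]
    rc,sz,a=cv2.minAreaRect(wf)
    if sz[0]<sz[1]: a+=90
    im=np.clip(p,0,255).astype(np.uint8); cv2.drawContours(im,[k],-1,(0,0,255),1)
    return np.round(cen,1),np.round(rc,1),np.round(sz,1),round(a%180,1),im
E
python3 - <<'E'
from h import *
c=eyes.camera("top"); s=eyes.camera("scene")
ims=[]
for n,cc,box,k,z in [("sq",c,(256,215,18),"dark",.01),("long",c,(206,154,18),"dark",.01),("round",c,(350,225,18),"dark",.01),("fan",c,(386,185,18),"dark",.0075),
 ("b_sq",c,(159,229,22),"green",.015),("b_long",c,(120,185,22),"green",.015),("b_rd",c,(299,146,22),"green",.015),
 ("l_sq",c,(159,229,18),"lid",.023),("l_long",c,(120,185,18),"lid",.023),("l_rd",c,(300,146,13),"lid",.023),
 ("S_sq",s,(258,182,18),"dark",.01),("S_long",s,(296,233,18),"dark",.01),("S_rd",s,(180,166,18),"dark",.01),("S_fan",s,(138,187,18),"dark",.0075),("S_lsq",s,(345,183,18),"lid",.023),("S_llong",s,(381,219,18),"lid",.023),("S_lrd",s,(204,225,18),"lid",.023)]:
    r=blob(cc,box,k,z); print(n,*r[:4]); ims.append(cv2.resize(r[4],(130,130)))
while len(ims)<18: ims.append(ims[0]*0)
cv2.imwrite("pics/m1.png",np.vstack([np.hstack(ims[i:i+6]) for i in (0,6,12)]))
E
```

```text
sq [445.   0.] [ 4.449e+02 -1.000e-01] [50.2 52.8] 175.3
long [621.6 148.9] [621.2 148.8] [73.3 33.6] 77.3
round [ 424.  -271.1] [ 424.3 -270.9] [40.7 43. ] 103.2
fan [ 542.8 -376.2] [ 542.9 -376.2] [52.  56.6] 121.9
b_sq [403.3 274.7] [402.9 276.1] [81.1 81.2] 110.5
b_long [525.4 394.3] [525.7 395.6] [81.2 81. ] 84.9
b_rd [ 653.3 -125.2] [ 653.4 -124.2] [81.1 81.2] 105.7
l_sq [403.  274.9] [403.  274.8] [48.9 48.8] 20.0
l_long [524.9 394. ] [525.  393.7] [24.6 67.6] 174.9
l_rd [ 652.  -123.5] [ 651.9 -123.4] [37.5 37.2] 0.4
S_sq [444.1  -2.2] [444.1  -2.1] [48.2 59.2] 173.1
S_long [621.2 147.2] [621.3 147.1] [67.1 34.7] 77.9
S_rd [ 425.3 -274.2] [ 425.9 -274.1] [41.5 32.7] 27.6
S_fan [ 561.6 -366.9] [ 561.2 -366.6] [ 9.6 44.6] 120.1
S_lsq [401.  274.7] [401.5 276.8] [167.4 119.4] 5.3
S_llong [525.8 390.6] [526.2 392.4] [153.  110.2] 2.2
S_lrd [ 650.7 -126.1] [ 651.7 -127.6] [137.4 110. ] 14.5
```

View pics/m1.png

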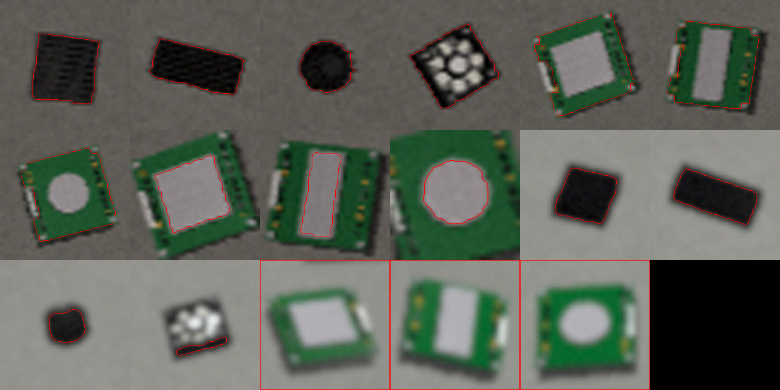

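The outlines fit: lids are 49 mm square, 68x25 mm and 37 mm round, boards are 81 mm, and both views agree within about 3 mm. I'll start with the square sink, at yaw 85.3°.

```bash
cat > go.py <<'E'
import sys; from station import ctrl; import numpy as np
o=ctrl.get_obs(); x,y,z,yaw=map(float,sys.argv[1:5]); p=np.array(o["ee_pos"]); a=np.radians(yaw)
d=np.array([x,y,z])/1000-p; rz=-(a-o["eef_rot"][2]+np.pi)%(2*np.pi)-np.pi if 0 else -((a-o["eef_rot"][2]+np.pi)%(2*np.pi)-np.pi)
print("t",o["time_s"],"pos",p.round(4),"rpy",np.degrees(o["eef_rot"]).round(1),"F",np.round(o["force"],1),"w",round(o["grip_width"],4))
X=d[0]*np.cos(a)+d[1]*np.sin(a); Y=d[0]*np.sin(a)-d[1]*np.cos(a); n=np.hypot(X,Y)/.045
print("rz %.3f then dx %.4f dy %.4f dz(down) %.4f | rows %.1f"%(rz,X,Y,-d[2],n), "per 12 rows",np.round([X/12,Y/12],4))
E
python3 -m crank '[[0,0,0.01,0,0,0.14],[0,0,0.01,0,0,0.14],[0,0,0.01,0,0,0.14],[0,0,0.01,0,0,0.14],[0,0,0.01,0,0,0.14],[0,0,0.01,0,0,0.14],[0,0,0.01,0,0,0.14],[0,0,0.01,0,0,0.14],[0,0,0.01,0,0,0.14],[0,0,0.01,0,0,0.1]]' 0.094 20
python3 go.py 445 -1 50 85.3
```

```text
time_s: 1.2
ee_pos: [0.1577, 0.5268, 0.1269]
eef_rot: [-3.142, 0.0, 1.485]
force: [-0.7, -0.5, 0.3]
grip_width: 0.0939
grip_force: 0.0
t 1.2 pos [0.1577 0.5268 0.1269] rpy [-180.     0.    85.1] F [-0.7 -0.5  0.3] w 0.0939
rz -0.004 then dx -0.5025 dy 0.3296 dz(down) 0.0769 | rows 13.4 per 12 rows [-0.0419  0.0275]
```

```bash

python3 -m crank '[[-0.036,0.0236,0,0,0,0],[-0.036,0.0236,0,0,0,0],[-0.036,0.0236,0,0,0,0],[-0.036,0.0236,0,0,0,0],[-0.036,0.0236,0,0,0,0],[-0.036,0.0236,0,0,0,0],[-0.036,0.0236,0,0,0,0],[-0.036,0.0236,0,0,0,0],[-0.036,0.0236,0,0,0,0],[-0.036,0.0236,0,0,0,0]]' >/dev/null
python3 -m crank '[[-0.036,0.0236,0,0,0,0],[-0.036,0.0236,0,0,0,0],[-0.036,0.0236,0.01,0,0,0],[-0.034,0.0228,0.01,0,0,0]]'
python3 go.py 445 -1 26 85.3
```

```text
time_s: 2.6
ee_pos: [0.4469, -0.0018, 0.1074]
eef_rot: [3.141, 0.0, 1.49]
force: [0.7, 0.4, 0.2]
grip_width: 0.0939
grip_force: 0.0
t 2.6 pos [ 0.4469 -0.0018  0.1074] rpy [179.9   0.   85.4] F [0.7 0.4 0.2] w 0.0939
rz 0.002 then dx 0.0006 dy -0.0019 dz(down) 0.0814 | rows 0.0 per 12 rows [ 0.0001 -0.0002]
```

```bash

python3 -m crank '[[0,-0.001,0.025,0,0,0],[0,0,0.025,0,0,0],[0,0,0.02,0,0,0],[0,0,0.011,0,0,0],[0,0,0,0,0,0]]'
python3 -m crank '[[0,0,0,0,0,0],[0,0,0,0,0,0],[0,0,0,0,0,0],[0,0,0,0,0,0],[0,0,0,0,0,0],[0,0,0,0,0,0]]' 0.03 20
python3 -m crank '[[0,0,-0.005,0,0,0],[0,0,-0.015,0,0,0],[0,0,-0.02,0,0,-0.1],[0,0,-0.02,0,0,-0.14],[0,0,-0.02,0,0,-0.14],[0,0,-0.02,0,0,-0.05]]'
python3 go.py 403 275 50 110
```

```text
time_s: 3.1
ee_pos: [0.4445, 0.0003, 0.0255]
eef_rot: [-3.139, 0.0, 1.491]
force: [-0.1, -0.5, -0.1]
grip_width: 0.0938
grip_force: 0.0
time_s: 3.7
ee_pos: [0.4452, 0.0002, 0.0266]
eef_rot: [3.141, 0.0, 1.491]
force: [0.5, -0.1, 2.0]
grip_width: 0.0501
grip_force: 19.9
time_s: 4.3
ee_pos: [0.445, 0.0002, 0.1276]
eef_rot: [3.142, 0.0, 1.926]
force: [-0.2, -0.2, -0.5]
grip_width: 0.0498
grip_force: 19.9
t 4.3 pos [4.450e-01 2.000e-04 1.276e-01] rpy [180.    0.  110.4] F [-0.2 -0.2 -0.5] w 0.0498
rz 0.006 then dx 0.2725 dy 0.0545 dz(down) 0.0776 | rows 6.2 per 12 rows [0.0227 0.0045]
```

```bash

python3 -m crank '[[0.039,0.0078,0,0,0,0],[0.039,0.0078,0,0,0,0],[0.039,0.0078,0,0,0,0],[0.039,0.0078,0,0,0,0],[0.039,0.0078,0.01,0,0,0],[0.039,0.0078,0.01,0,0,0],[0.0385,0.0078,0.02,0,0,0],[0,0,0.02,0,0,0],[0,0,0,0,0,0]]'
python3 go.py 403 275 49.4 110
```

```text
time_s: 5.2
ee_pos: [0.4015, 0.275, 0.0646]
eef_rot: [-3.138, 0.001, 1.923]
force: [-0.8, 0.1, -0.1]
grip_width: 0.0499
grip_force: 19.9
t 5.2 pos [0.4015 0.275  0.0646] rpy [-179.8    0.   110.2] F [-0.8  0.1 -0.1] w 0.0499
rz 0.003 then dx -0.0005 dy 0.0014 dz(down) 0.0152 | rows 0.0 per 12 rows [-0.      0.0001]
```

```bash

python3 -m crank '[[0,0.001,0.008,0,0,0],[0,0,0.005,0,0,0],[0,0,0.002,0,0,0],[0,0,0.001,0,0,0],[0,0,0.0005,0,0,0],[0,0,0,0,0,0]]'
python3 -c "
from station import ctrl;print(ctrl.get_obs()['force'])"
```

```text
time_s: 5.8
ee_pos: [0.404, 0.2752, 0.0502]
eef_rot: [3.141, -0.0, 1.921]
force: [0.4, -0.3, 0.5]
grip_width: 0.0498
grip_force: 19.9
[ 0.41581924 -0.32607884  0.49231341]
```

```bash

python3 -m crank '[[0,0,0.0005,0,0,0],[0,0,0.0005,0,0,0],[0,0,0,0,0,0]]'
python3 -m crank '[[0,0,0,0,0,0],[0,0,0,0,0,0],[0,0,0,0,0,0],[0,0,0,0,0,0]]' 0.085
python3 -m crank '[[0,0,-0.01,0,0,0],[0,0,-0.02,0,0,0.1],[0,0,-0.02,0,0,0.15],[0,0,-0.02,0,0,0.15],[0,0,-0.01,0,0,0.15],[0,0,0,0,0,0.02]]'
python3 go.py 621.5 148.7 26 77.3
```

```text
time_s: 6.1
ee_pos: [0.404, 0.2753, 0.0496]
eef_rot: [3.141, 0.0, 1.921]
force: [-3.0, -3.2, 8.8]
grip_width: 0.0499
grip_force: 19.9
time_s: 6.5
ee_pos: [0.4039, 0.2753, 0.0489]
eef_rot: [-3.142, 0.0, 1.921]
force: [-0.0, -0.4, -0.7]
grip_width: 0.0782
grip_force: 0.0
time_s: 7.1
ee_pos: [0.4045, 0.2757, 0.1309]
eef_rot: [3.139, -0.002, 1.348]
force: [0.4, 0.3, -0.6]
grip_width: 0.085
grip_force: 0.0
t 7.1 pos [0.4045 0.2757 0.1309] rpy [ 1.799e+02 -1.000e-01  7.720e+01] F [ 0.4  0.3 -0.6] w 0.085
rz -0.001 then dx -0.0761 dy 0.2396 dz(down) 0.1049 | rows 5.6 per 12 rows [-0.0063  0.02  ]
```

Contact on the lid was gentle (8.8 N). Next is the long sink.

```bash

python3 -m crank '[[-0.0127,0.04,0,0,0,0],[-0.0127,0.04,0,0,0,0],[-0.0127,0.04,0,0,0,0],[-0.0127,0.04,0,0,0,0],[-0.0127,0.04,0,0,0,0],[-0.0127,0.0397,0.02,0,0,0],[0,0,0.03,0,0,0],[0,0,0.02,0,0,0],[0,0,0,0,0,0]]' 0.07
python3 go.py 621.5 148.7 26 77.3
```

```text
time_s: 8.0
ee_pos: [0.6195, 0.148, 0.0553]
eef_rot: [-3.136, 0.002, 1.354]
force: [-0.4, 1.0, 0.2]
grip_width: 0.0698
grip_force: 0.0
t 8.0 pos [0.6195 0.148  0.0553] rpy [-1.797e+02  1.000e-01  7.760e+01] F [-0.4  1.   0.2] w 0.0698
rz 0.005 then dx 0.0011 dy 0.0018 dz(down) 0.0293 | rows 0.0 per 12 rows [0.0001 0.0001]
```

```bash
python3 - <<'E'
from h import *
c=eyes.camera("top"); cv2.imwrite("pics/t1.png",cv2.resize(c["pixels"][130:270,100:300],None,fx=4,fy=4,interpolation=cv2.INTER_CUBIC))
E
```

```text
(no output)
```

View pics/t1.png

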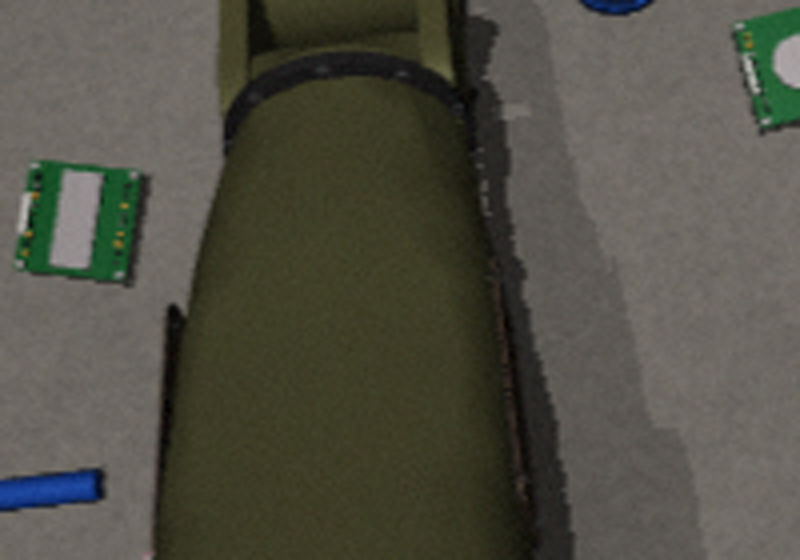

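The crop shows only the arm covering the square board and the long sink. I can see the long board at crop (75,220) and the screwdriver untouched. Continuing with the grasp.

```bash

python3 -m crank '[[0.001,0.001,0.015,0,0,0],[0,0,0.01,0,0,0],[0,0,0.007,0,0,0],[0,0,0,0,0,0],[0,0,0,0,0,0]]'
python3 -m crank '[[0,0,0,0,0,0],[0,0,0,0,0,0],[0,0,0,0,0,0],[0,0,0,0,0,0],[0,0,0,0,0,0]]' 0.01 20
python3 -m crank '[[0,0,-0.005,0,0,0],[0,0,-0.015,0,0,0],[0,0,-0.02,0,0,-0.1],[0,0,-0.02,0,0,-0.15],[0,0,-0.02,0,0,-0.15],[0,0,-0.02,0,0,-0.15],[0,0,0,0,0,-0.15],[0,0,0,0,0,-0.15],[0,0,0,0,0,-0.15],[0,0,0,0,0,-0.15]]'
python3 -m crank '[[0,0,0,0,0,-0.15],[0,0,0,0,0,-0.15],[0,0,0,0,0,-0.15],[0,0,0,0,0,-0.1]]'
python3 go.py 525 393.8 49 174.9
```

```text
time_s: 8.55
ee_pos: [0.6225, 0.1494, 0.0271]
eef_rot: [3.141, -0.0, 1.351]
force: [1.3, -0.7, 0.4]
grip_width: 0.0701
grip_force: 0.0
time_s: 9.05
ee_pos: [0.6224, 0.1494, 0.027]
eef_rot: [3.142, -0.0, 1.351]
force: [0.6, 0.7, -0.1]
grip_width: 0.0333
grip_force: 0.0
time_s: 10.05
ee_pos: [0.6225, 0.1494, 0.1284]
eef_rot: [3.141, 0.001, 2.507]
force: [-0.7, -0.4, -0.5]
grip_width: 0.0277
grip_force: 20.0
time_s: 10.45
ee_pos: [0.6226, 0.1494, 0.1284]
eef_rot: [3.141, 0.001, 3.057]
force: [0.5, -0.0, -0.2]
grip_width: 0.0279
grip_force: 20.0
t 10.45 pos [0.6226 0.1494 0.1284] rpy [1.800e+02 1.000e-01 1.751e+02] F [ 0.5 -0.  -0.2] w 0.0279
rz 0.004 then dx 0.1189 dy 0.2348 dz(down) 0.0794 | rows 5.8 per 12 rows [0.0099 0.0196]
```

Closing had not quite finished when the lift began, so the sink may sit a few mm lower in the fingers. I'll go down onto the lid in small steps and watch the force.

```bash

python3 -m crank '[[0.02,0.0392,0,0,0,0],[0.02,0.0392,0,0,0,0],[0.02,0.0392,0,0,0,0],[0.02,0.0392,0,0,0,0],[0.02,0.0392,0.01,0,0,0],[0.019,0.0388,0.02,0,0,0],[0,0,0.02,0,0,0],[0,0,0.008,0,0,0],[0,0,0,0,0,0],[0,0,0,0,0,0]]'
python3 go.py 525 393.8 49 174.9
python3 -m crank '[[0,0,0.002,0,0,0],[0,0,0.001,0,0,0],[0,0,0.001,0,0,0],[0,0,0.001,0,0,0],[0,0,0,0,0,0]]'
python3 - <<'E'
from h import *
c=eyes.camera("scene"); cv2.imwrite("pics/s1.png",cv2.resize(c["pixels"][140:260,300:460],None,fx=5,fy=5,interpolation=cv2.INTER_CUBIC))
E
```

```text
time_s: 11.45
ee_pos: [0.5261, 0.3934, 0.0704]
eef_rot: [3.141, 0.001, 3.05]
force: [-0.2, 1.1, -0.0]
grip_width: 0.028
grip_force: 20.0
t 11.45 pos [0.5261 0.3934 0.0704] rpy [1.800e+02 1.000e-01 1.747e+02] F [-0.2  1.1 -0. ] w 0.028
rz -0.003 then dx 0.0011 dy 0.0003 dz(down) 0.0214 | rows 0.0 per 12 rows [0.0001 0.    ]
time_s: 11.95
ee_pos: [0.5251, 0.3939, 0.0638]
eef_rot: [-3.141, -0.0, 3.051]
force: [0.2, 0.1, 0.2]
grip_width: 0.028
grip_force: 20.0
```

View pics/s1.png

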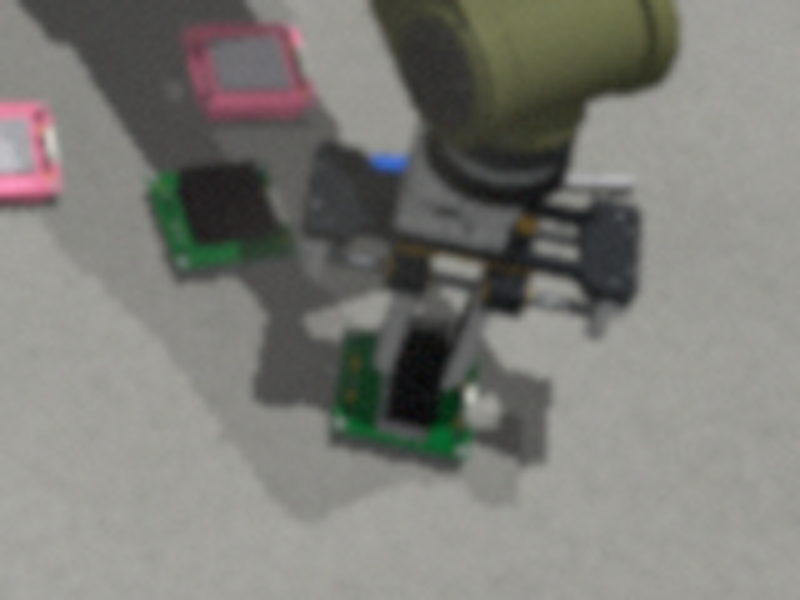

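The square sink sits flat on its lid at crop (225,205). The long sink hangs lengthwise over the long lid at crop (415,380). Lowering it slowly.

```bash

python3 -m crank '[[0,0,0.002,0,0,0],[0,0,0.002,0,0,0],[0,0,0.001,0,0,0],[0,0,0,0,0,0]]' | grep -A2 -E "ee_pos|force"
python3 -m crank '[[0,0,0.001,0,0,0],[0,0,0.001,0,0,0],[0,0,0,0,0,0]]' | grep -E "ee_pos|^force"
python3 -m crank '[[0,0,0.001,0,0,0],[0,0,0.001,0,0,0],[0,0,0,0,0,0]]'| grep -E "ee_pos|^force"
```

```text
ee_pos: [0.5251, 0.3939, 0.0587]
eef_rot: [-3.141, -0.0, 3.051]
force: [-0.1, 0.7, -0.5]
grip_width: 0.0277
grip_force: 20.0
ee_pos: [0.5251, 0.3939, 0.0568]
force: [0.0, 0.1, -1.0]
ee_pos: [0.5251, 0.394, 0.0548]
force: [-0.5, -0.4, 0.4]
```

```bash

python3 -m crank '[[0,0,0.001,0,0,0],[0,0,0.0005,0,0,0],[0,0,0,0,0,0]]' | grep -E "ee_pos|^force"
python3 -m crank '[[0,0,0.0005,0,0,0],[0,0,0.0005,0,0,0],[0,0,0,0,0,0]]' | grep -E "ee_pos|^force"
python3 -m crank '[[0,0,0.0005,0,0,0],[0,0,0.0005,0,0,0],[0,0,0,0,0,0]]'| grep -E "ee_pos|^force"
```

```text
ee_pos: [0.5252, 0.394, 0.0534]
force: [0.7, 0.7, 0.1]
ee_pos: [0.5252, 0.394, 0.0526]
force: [-0.4, 0.1, 1.2]
ee_pos: [0.5252, 0.3941, 0.0525]
force: [-4.7, -2.3, 10.4]
```

Contact at 10 N. Release and go for the round sink, keeping the same yaw.

```bash

python3 -m crank '[[0,0,0,0,0,0],[0,0,0,0,0,0],[0,0,0,0,0,0],[0,0,0,0,0,0]]' 0.06
python3 -m crank '[[0,0,-0.01,0,0,0],[0,0,-0.02,0,0,0],[0,0,-0.025,0,0,0],[0,0,-0.02,0,0,0],[0,0,0,0,0,0]]' 0.08
python3 go.py 424.5 -272 26 174.9
```

```text
time_s: 14.3
ee_pos: [0.5252, 0.3939, 0.0512]
eef_rot: [-3.141, -0.0, 3.051]
force: [0.7, 0.3, -0.2]
grip_width: 0.0567
grip_force: 0.0
time_s: 14.8
ee_pos: [0.5262, 0.3947, 0.1302]
eef_rot: [3.138, 0.004, 3.051]
force: [-0.8, 0.1, -1.0]
grip_width: 0.0797
grip_force: 0.0
t 14.8 pos [0.5262 0.3947 0.1302] rpy [179.8   0.2 174.8] F [-0.8  0.1 -1. ] w 0.0797
rz -0.002 then dx 0.0421 dy -0.6731 dz(down) 0.1042 | rows 15.0 per 12 rows [ 0.0035 -0.0561]
```

```bash

python3 -m crank '[[0.0026,-0.042,0,0,0,0],[0.0026,-0.042,0,0,0,0],[0.0026,-0.042,0,0,0,0],[0.0026,-0.042,0,0,0,0],[0.0026,-0.042,0,0,0,0],[0.0026,-0.042,0,0,0,0],[0.0026,-0.042,0,0,0,0],[0.0026,-0.042,0,0,0,0],[0.0026,-0.042,0,0,0,0],[0.0026,-0.042,0,0,0,0]]' >/dev/null
python3 -m crank '[[0.0026,-0.042,0,0,0,0],[0.0026,-0.042,0,0,0,0],[0.0026,-0.042,0,0,0,0],[0.0026,-0.042,0,0,0,0],[0.0026,-0.042,0,0,0,0],[0.0026,-0.042,0,0,0,0],[0,0,0.02,0,0,0],[0,0,0.02,0,0,0],[0,0,0,0,0,0],[0,0,0,0,0,0]]' 0.07
python3 go.py 424.5 -272 26 174.9
```

```text
time_s: 16.8
ee_pos: [0.4227, -0.2713, 0.0865]
eef_rot: [3.141, -0.001, 3.051]
force: [-0.3, -0.3, 0.0]
grip_width: 0.0701
grip_force: 0.0
t 16.8 pos [ 0.4227 -0.2713  0.0865] rpy [180.   -0.  174.8] F [-0.3 -0.3  0. ] w 0.0701
rz -0.002 then dx -0.0018 dy -0.0006 dz(down) 0.0605 | rows 0.0 per 12 rows [-0.0002 -0.    ]
```

```bash
python3 - <<'E'
from h import *
c=eyes.camera("top")
for n,box,k,z in [("sq",(159,229,15),"dark",.043),("long",(120,185,15),"dark",.043),("b_sq",(159,229,22),"green",.015)]:
    print(n,*blob(c,box,k,z)[:4])
cv2.imwrite("pics/t2.png",cv2.resize(c["pixels"][110:270,90:350],None,fx=3,fy=3,interpolation=cv2.INTER_CUBIC))
E
```

```text
sq [405.2 272.3] [403.8 274.3] [52.6 62.7] 108.2
long [526.4 392.9] [527.2 395.2] [49.9 74.1] 171.6
b_sq [403.3 274.7] [402.9 276.1] [81.6 81.8] 110.5
```

View pics/t2.png

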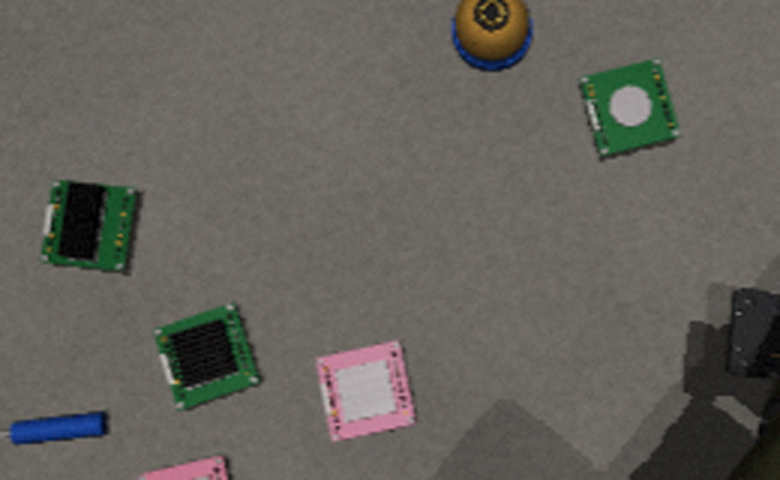

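The square sink (crop 205,352) and the long sink (crop 82,220) are seated. Their shift towards image left is the parallax of their height. Now the round sink.

```bash

python3 -m crank '[[-0.002,0,0.02,0,0,0],[0,0,0.02,0,0,0],[0,0,0.014,0,0,0],[0,0,0.006,0,0,0],[0,0,0,0,0,0]]'
python3 -m crank '[[0,0,0,0,0,0],[0,0,0,0,0,0],[0,0,0,0,0,0],[0,0,0,0,0,0],[0,0,0,0,0,0],[0,0,0,0,0,0],[0,0,0,0,0,0]]' 0.02 20
python3 -m crank '[[0,0,-0.005,0,0,0],[0,0,-0.015,0,0,0],[0,0,-0.02,0,0,0],[0,0,-0.03,0,0,0],[0,0,-0.03,0,0,0],[0,0,0,0,0,0],[0,0,0,0,0,0]]'
python3 go.py 652 -123.5 49 174.9
```

```text
time_s: 17.35
ee_pos: [0.4248, -0.2716, 0.0264]
eef_rot: [3.141, -0.0, 3.051]
force: [0.1, -0.5, 0.3]
grip_width: 0.0699
grip_force: 0.0
time_s: 18.05
ee_pos: [0.425, -0.2718, 0.0268]
eef_rot: [-3.141, 0.0, 3.051]
force: [-1.1, 0.1, 6.2]
grip_width: 0.0393
grip_force: 20.0
time_s: 18.75
ee_pos: [0.4248, -0.2716, 0.1266]
eef_rot: [-3.141, 0.001, 3.051]
force: [1.1, -0.2, -0.9]
grip_width: 0.0395
grip_force: 20.0
t 18.75 pos [ 0.4248 -0.2716  0.1266] rpy [-180.     0.   174.8] F [ 1.1 -0.2 -0.9] w 0.0395
rz -0.002 then dx -0.2131 dy 0.1677 dz(down) 0.0776 | rows 6.0 per 12 rows [-0.0178  0.014 ]
```

```bash

python3 -m crank '[[-0.0304,0.024,0,0,0,0],[-0.0304,0.024,0,0,0,0],[-0.0304,0.024,0,0,0,0],[-0.0304,0.024,0,0,0,0],[-0.0304,0.024,0,0,0,0],[-0.0304,0.024,0.01,0,0,0],[-0.0307,0.0237,0.02,0,0,0],[0,0,0.02,0,0,0],[0,0,0.015,0,0,0],[0,0,0,0,0,0]]'
python3 -m crank '[[0,0,0.004,0,0,0],[0,0,0.002,0,0,0],[0,0,0.002,0,0,0],[0,0,0.001,0,0,0],[0,0,0,0,0,0],[0,0,0,0,0,0]]'
python3 go.py 652 -123.5 49.4 174.9
```

```text
time_s: 19.75
ee_pos: [0.6505, -0.1239, 0.058]
eef_rot: [3.141, -0.005, 3.05]
force: [0.1, 1.2, -0.3]
grip_width: 0.0393
grip_force: 20.0
time_s: 20.35
ee_pos: [0.6523, -0.124, 0.0527]
eef_rot: [-3.142, 0.0, 3.051]
force: [0.1, 0.1, -0.2]
grip_width: 0.0394
grip_force: 20.0
t 20.35 pos [ 0.6523 -0.124   0.0527] rpy [-180.     0.   174.8] F [ 0.1  0.1 -0.2] w 0.0394
rz -0.002 then dx 0.0004 dy 0.0005 dz(down) 0.0033 | rows 0.0 per 12 rows [0. 0.]
```

```bash

python3 -m crank '[[0,0,0.001,0,0,0],[0,0,0.001,0,0,0],[0,0,0.0005,0,0,0],[0,0,0,0,0,0]]' | grep -E "ee_pos|^force"
python3 -m crank '[[0,0,0.0005,0,0,0],[0,0,0.0003,0,0,0],[0,0,0,0,0,0]]' | grep -E "ee_pos|^force"
```

```text
ee_pos: [0.6522, -0.1239, 0.0499]
force: [-0.3, -1.1, -0.1]
ee_pos: [0.6523, -0.124, 0.0498]
force: [-2.9, 1.6, 7.1]
```

Contact at 7 N. Release, then to the fan.

```bash

python3 -m crank '[[0,0,0,0,0,0],[0,0,0,0,0,0],[0,0,0,0,0,0],[0,0,0,0,0,0]]' 0.08
python3 -m crank '[[0,0,-0.01,0,0,0],[0,0,-0.02,0,0,0],[0,0,-0.025,0,0,0.15],[0,0,-0.025,0,0,0.15],[0,0,0,0,0,0.15],[0,0,0,0,0,0.15],[0,0,0,0,0,0.15],[0,0,0,0,0,0.15],[0,0,0,0,0,0.025],[0,0,0,0,0,0]]' 0.085
python3 go.py 543 -376.4 26 121.9
```

```text
time_s: 21.45
ee_pos: [0.6522, -0.1239, 0.049]
eef_rot: [3.142, -0.0, 3.051]
force: [-0.9, -0.3, -0.5]
grip_width: 0.0681
grip_force: 0.0
time_s: 22.45
ee_pos: [0.6523, -0.124, 0.1296]
eef_rot: [3.141, 0.0, 2.129]
force: [-0.4, 0.8, 0.1]
grip_width: 0.0851
grip_force: 0.0
t 22.45 pos [ 0.6523 -0.124   0.1296] rpy [180.   0. 122.] F [-0.4  0.8  0.1] w 0.0851
rz 0.001 then dx -0.1565 dy -0.2262 dz(down) 0.1036 | rows 6.1 per 12 rows [-0.013  -0.0188]
```

```bash

python3 -m crank '[[-0.0224,-0.0323,0,0,0,0],[-0.0224,-0.0323,0,0,0,0],[-0.0224,-0.0323,0,0,0,0],[-0.0224,-0.0323,0,0,0,0],[-0.0224,-0.0323,0.01,0,0,0],[-0.0224,-0.0323,0.02,0,0,0],[-0.0221,-0.0324,0.02,0,0,0],[0,0,0.02,0,0,0],[0,0,0,0,0,0],[0,0,0,0,0,0]]'
python3 go.py 543 -376.4 25 121.9
python3 - <<'E'
from h import *
c=eyes.camera("scene"); cv2.imwrite("pics/s2.png",cv2.resize(c["pixels"][130:260,90:250],None,fx=4,fy=4,interpolation=cv2.INTER_CUBIC))
E
```

```text
time_s: 23.45
ee_pos: [0.5428, -0.3758, 0.0597]
eef_rot: [3.142, 0.0, 2.128]
force: [-0.4, -0.9, 0.5]
grip_width: 0.0856
grip_force: 0.0
t 23.45 pos [ 0.5428 -0.3758  0.0597] rpy [180.    0.  121.9] F [-0.4 -0.9  0.5] w 0.0856
rz 0.001 then dx -0.0006 dy -0.0001 dz(down) 0.0347 | rows 0.0 per 12 rows [-0. -0.]
```

View pics/s2.png

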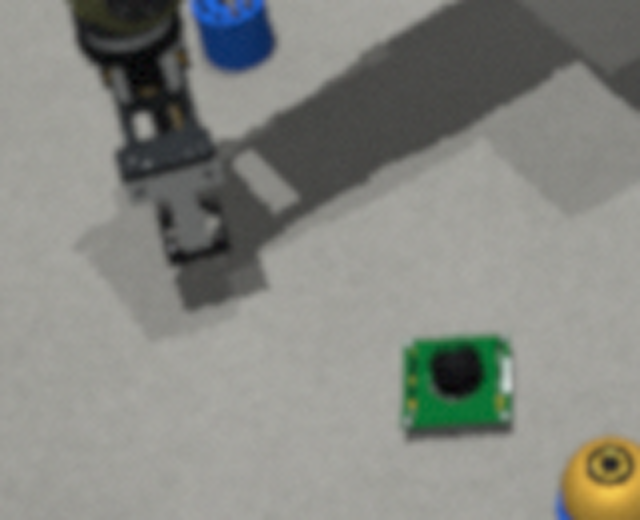

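The round sink is seated on its lid (crop 457,370), and the gripper is over the fan (crop 195,235), well clear of the stand. Gripping the fan.

```bash

python3 -m crank '[[0,0,0.015,0,0,0],[0,0,0.012,0,0,0],[0,0,0.007,0,0,0],[0,0,0,0,0,0],[0,0,0,0,0,0]]'
python3 -m crank '[[0,0,0,0,0,0],[0,0,0,0,0,0],[0,0,0,0,0,0],[0,0,0,0,0,0],[0,0,0,0,0,0],[0,0,0,0,0,0],[0,0,0,0,0,0]]' 0.03 20
python3 -m crank '[[0,0,-0.005,0,0,0],[0,0,-0.015,0,0,0],[0,0,-0.02,0,0,0.1],[0,0,-0.03,0,0,0.11],[0,0,-0.03,0,0,0],[0,0,0,0,0,0],[0,0,0,0,0,0]]'
python3 go.py 403.8 275 70 110
```

```text
time_s: 24.0
ee_pos: [0.5425, -0.3761, 0.0251]
eef_rot: [-3.142, -0.0, 2.126]
force: [0.2, 0.6, -0.5]
grip_width: 0.0854
grip_force: 0.0
time_s: 24.7
ee_pos: [0.5425, -0.3762, 0.0253]
eef_rot: [3.142, 0.0, 2.126]
force: [0.5, -0.0, 0.1]
grip_width: 0.0498
grip_force: 20.0
time_s: 25.4
ee_pos: [0.5426, -0.3762, 0.1264]
eef_rot: [3.141, 0.001, 1.916]
force: [-1.1, 0.3, -1.5]
grip_width: 0.0497
grip_force: 20.0
t 25.4 pos [ 0.5426 -0.3762  0.1264] rpy [1.799e+02 1.000e-01 1.098e+02] F [-1.1  0.3 -1.5] w 0.0497
rz -0.004 then dx 0.6595 dy 0.0923 dz(down) 0.0564 | rows 14.8 per 12 rows [0.055  0.0077]
```

```bash

python3 -m crank '[[0.0412,0.0058,0,0,0,0],[0.0412,0.0058,0,0,0,0],[0.0412,0.0058,0,0,0,0],[0.0412,0.0058,0,0,0,0],[0.0412,0.0058,0,0,0,0],[0.0412,0.0058,0,0,0,0],[0.0412,0.0058,0,0,0,0],[0.0412,0.0058,0,0,0,0],[0.0412,0.0058,0,0,0,0],[0.0412,0.0058,0,0,0,0]]' >/dev/null
python3 -m crank '[[0.0412,0.0058,0,0,0,0],[0.0412,0.0058,0,0,0,0],[0.0412,0.0058,0,0,0,0],[0.0412,0.0058,0,0,0,0],[0.0412,0.0058,0,0,0,0],[0.0412,0.0058,0.01,0,0,0],[0,0,0.02,0,0,0],[0,0,0.02,0,0,0],[0,0,0,0,0,0],[0,0,0,0,0,0]]'
python3 go.py 403.8 275.2 68.5 110
```

```text
time_s: 27.4
ee_pos: [0.4067, 0.2754, 0.0751]
eef_rot: [-3.14, 0.0, 1.916]
force: [0.5, -0.6, -0.7]
grip_width: 0.0497
grip_force: 20.0
t 27.4 pos [0.4067 0.2754 0.0751] rpy [-179.9    0.   109.8] F [ 0.5 -0.6 -0.7] w 0.0497
rz -0.004 then dx 0.0008 dy -0.0027 dz(down) 0.0066 | rows 0.1 per 12 rows [ 0.0001 -0.0002]
```

```bash

python3 -m crank '[[0.001,-0.0025,0,0,0,0],[0,0,0.002,0,0,0],[0,0,0.002,0,0,0],[0,0,0.001,0,0,0],[0,0,0,0,0,0]]' | grep -E "ee_pos|^force"
python3 -m crank '[[0,0,0.0005,0,0,0],[0,0,0.0005,0,0,0],[0,0,0,0,0,0]]' | grep -E "ee_pos|^force"
python3 -m crank '[[0,0,0.0005,0,0,0],[0,0,0.0003,0,0,0],[0,0,0,0,0,0]]' | grep -E "ee_pos|^force"
```

```text
ee_pos: [0.4042, 0.2756, 0.0701]
force: [0.4, 0.0, -0.5]
ee_pos: [0.4041, 0.2757, 0.0691]
force: [0.0, -0.1, -0.2]
ee_pos: [0.4041, 0.2757, 0.0683]
force: [-0.5, -1.1, 0.7]
```

```bash

python3 -m crank '[[0,0,0.0003,0,0,0],[0,0,0.0002,0,0,0],[0,0,0,0,0,0]]' | grep -E "ee_pos|^force"
python3 -m crank '[[0,0,0.0003,0,0,0],[0,0,0.0002,0,0,0],[0,0,0,0,0,0]]' | grep -E "ee_pos|^force"
```

```text
ee_pos: [0.4042, 0.2757, 0.0682]
force: [-2.7, -1.4, 5.5]
ee_pos: [0.4042, 0.2757, 0.0682]
force: [-5.8, -2.9, 13.1]
```

Contact. Release, rise and move clear for a look.

```bash

python3 -m crank '[[0,0,0,0,0,0],[0,0,0,0,0,0],[0,0,0,0,0,0],[0,0,0,0,0,0]]' 0.08
python3 -m crank '[[0,0,-0.01,0,0,0],[0,0,-0.02,0,0,0],[0,0,-0.03,0,0,0],[0,0,-0.03,0,0,0],[-0.04,0,-0.02,0,0,0],[-0.04,0,0,0,0,0],[-0.04,0,0,0,0,0],[-0.04,0,0,0,0,0],[-0.04,0,0,0,0,0],[-0.04,0,0,0,0,0]]'
python3 -m crank '[[-0.04,0,0,0,0,0],[-0.04,0,0,0,0,0],[-0.04,0,0,0,0,0],[0,0,0,0,0,0],[0,0,0,0,0,0]]'
python3 - <<'E'
from h import *
c=eyes.camera("top"); s=eyes.camera("scene")
f=lambda im,w,h:cv2.resize(im,(w,h),interpolation=cv2.INTER_CUBIC)
for n,box,k,z in [("fan",(159,229,15),"dark",.05),("long",(120,185,13),"dark",.033),("round",(300,146,13),"dark",.033)]: print(n,*blob(c,box,k,z)[:4])
cv2.imwrite("pics/f.png",np.vstack([f(c["pixels"][110:290,60:420],720,360),f(s["pixels"][130:270,120:440],720,240)[:240]]))
E
```

```text
time_s: 29.5
ee_pos: [0.4041, 0.2756, 0.0672]
eef_rot: [-3.141, 0.0, 1.916]
force: [0.1, 0.2, -0.1]
grip_width: 0.078
grip_force: 0.0
time_s: 30.5
ee_pos: [0.4857, 0.0482, 0.1782]
eef_rot: [3.141, 0.0, 1.916]
force: [0.9, 0.4, 0.0]
grip_width: 0.0797
grip_force: 0.0
time_s: 31.0
ee_pos: [0.5258, -0.0635, 0.1777]
eef_rot: [-3.142, -0.0, 1.914]
force: [0.5, 0.6, -0.4]
grip_width: 0.08
grip_force: 0.0
fan [405.5 264.9] [405.4 268. ] [59.1 70.9] 113.6
long [526.6 396.6] [527.  398.8] [50.  72.7] 173.8
round [ 666.1 -117.7] [ 668.3 -121.3] [79.5 19.8] 77.9
```

View pics/f.png

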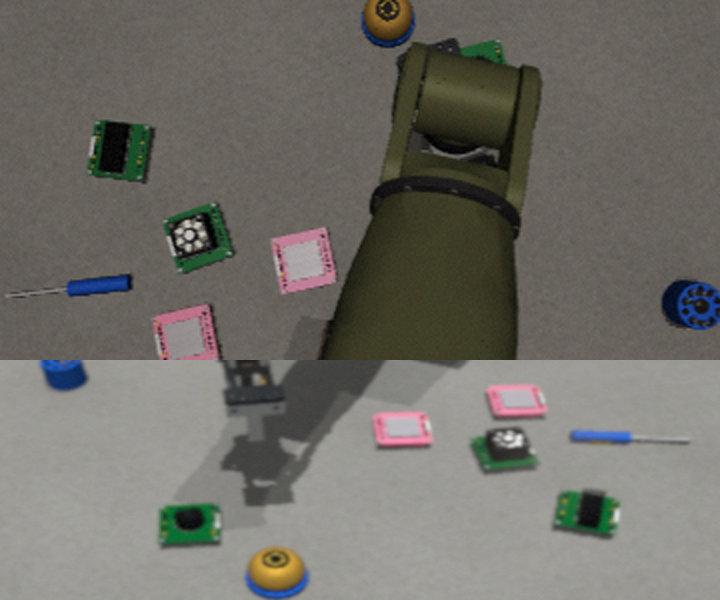

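The fan lies flat and square on the square sink (top crop 190,236; scene crop 508,445). All three sinks are seated and the bystanders have not moved. One last check of the fan's centre from its white hub, then hand in.

```bash
python3 - <<'E'
from h import *
c=eyes.camera("top"); p=ray(c,[(189.5/2+60,236/2+110)],.057)[0]; print(p.round(4))
if np.hypot(p[0]-.403,p[1]-.275)<.006: print(ctrl.hand_in())
E
```

```text
[0.4032 0.2741 0.057 ]
the job is handed in; nothing more can be done
None
```

I put all three heat sinks on their matching lids and the fan on the square sink, then handed the job in at about 31 s of robot time. The final pictures show everything seated and the bystanders in place; the verdict was not shown.

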